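Put the seasonings back in their holders

ROBOT

A 6-joint arm with a two-finger parallel gripper is mounted at the origin on a cart in front of the work surface, level with it; the furniture and walls round the work are solid. World frame = base frame: x ahead of the robot, y to its left, z up, the work surface at z = 0. Lengths are in mm, angles in degrees, forces in N, time in s.
With the tool pointing down it reaches from about 375 to 825 mm from the base axis. Payload 5.5 kg.
Tool frame: the origin (TCP) lies at the very end of the fingers, on their centre line; the grasp point (between the pads) lies 19 mm behind it; z points along the fingers, y is the line along which they close (so a half turn about z gives the same grasp; the last joint's range is limited). The gripper opens to 85 mm and grips with 20 to 120 N. Pads are 22 mm wide; open, the fingers measure 114 mm over their backs; the gripper's body (76 mm by 85 mm) begins 54 mm behind the grasp point. The pads swing forward as they close: fully open they stand 13 mm farther back than shut.
Start: joints at [-68.698, 17.962, -2.699, 69.339, 0, 90], TCP at [217.972, -559.002, 231.299] pointing down, gripper open.
Joint ranges: [-152.73, 152.73], [-39.44, 99.34], [-58.76, 71.6], [-118.89, 123.64], [-81.53, 83.1], [-180, 180]. Speed limits (degrees/s): [136.94, 136.94, 172.46, 180, 180, 180].

INTERFACE

Orientations are given as [roll, pitch, yaw] about the fixed x, y, z axes, in that order (R = Rz(yaw) Ry(pitch) Rx(roll)).
In Python, from workcell import get_state, eyes, bot gives the robot as it stands.
- The arm moves only by the tool carry_out, never from a script. Its argument "motion" is a list that holds one entry, the list of rows, each a list of 4 numbers: the shift along the world's x, y, z in units of 25 mm (1.0 is 25 mm), then the turn about the world's z in units of 5 degrees (1.0 is 5 degrees). A call has 1 to 5 rows; each row is the pose to reach, as a shift and turn from the pose commanded when the call began; what a row does not reach only later rows make up. A row lasts 1/12 s, in which the tool goes at most 41.7 mm and 7.16 degrees, less where a joint would pass 70% of its speed; a pose out of reach is approached as far as the arm can. A call with a gripper value outside its range is refused whole. "gripper" is the opening, from -1 (shut) to 1 (fully open), so that 0 is half open, set as the call begins (left out, the last holds). The fingers move at their own pace and stop on an object; the grip force is fixed at half the most. Time passes only in rows, so rows that repeat a pose let the fingers close. It gives the time, the measured TCP pose, the force, the opening and the grip force at its end, in the units of the state.
- get_state(): the state, without advancing time (a new reading comes with each control period).
- eyes.grab_frame(name): name is "scene" or "top" or "wrist"; returns a dict with "img" (480x640x3 uint8, red, green, blue), "z_map" (480x640 float32, mm along the optical axis (not along the pixel's ray), 0 where there is no reading), "fovy" (degrees; the focal length in pixels is half the picture's height over the tangent of half this angle, whatever the lens; pixels are square), "cx", "cy" (the principal point, pixels), "world_from_camera" (4x4, takes a point from camera to world coordinates). Camera axes: x right, y down, z forward; pixel columns grow to the right and rows downward; lengths in mm; the calibration is good to about 2 mm. A picture is of the moment at which its call begins.
- bot.sign_off(): hands the job in; it is judged then, once.
The state is a dict: "time_s": time; "q": joint angles; "joint_vel": joint speeds; "effort": joint torques, N m; "tcp_pos": TCP position; "ee_rot": TCP orientation; "contact_force": force on the tool from outside, world axes, zero at the start; "torque": the same for the moment, N m; "opening": finger opening in mm; "finger_force": force on a finger pad.
Only numpy, scipy, OpenCV 4.12 (cv2) and the standard library are available. Lean on these libraries where they do the work, as an engineer would, in place of code of your own. Each camera call takes 0.05 s, during which the arm holds its last target. There are 200 camera calls.

TASK

The pork is spiced; clear the front of the worktop by putting each seasoning back where its kind belongs: the two spice jars upright in the wells of the wooden rack, one in each (either way round), the wide maroon-topped packet standing in the wide back pocket of the grey file and the narrower green-topped packet standing in its narrow front pocket, and the garlic in the blue dish. Keep the jars upright on the way, leave the timer and the mug standing where they are, and let go of everything.

Things in the scene. Friction and masses are not known exactly. Their poses are not given: they have to be found in the camera images.
- green_cap_jar: Loose. Glass spice jar with a GREEN cap, round, 46 mm diameter, 106 mm tall, 0.11 kg. Origin: centre of its underside, z up along the jar. The cap (45 mm diameter) is the top 20 mm; easily held round the cap and shoulder from above.
- white_cap_jar: Loose. Glass spice jar with a WHITE cap and brown label, round, 44 mm diameter, 109 mm tall, 0.11 kg. Origin: centre of its underside, z up along the jar. The cap (44 mm diameter) is the top 21 mm.
- garlic: Loose. Whole garlic bulb, 56 mm diameter and 56 mm tall with its stem. Origin: centre of its underside, z up through the stem. Widest about 25 mm above its underside.
- spice_rack: Fixed. Wooden spice rack, 86 mm (x) by 169 mm (y), 50 mm high at its end cheeks. Origin: centre of its underside, z up. Two round wells, 62 mm diameter, go down through its top board (upper face 44 mm up) at x = 0, y = +37 mm and y = -37 mm; a jar in a well stands on the base board, whose upper face is 8 mm up.
- packet_file: Fixed. Grey sheet-metal file, 116 mm (x) by 136 mm (y), two pockets. Origin: centre of its underside, z up, -x is its low front (robot side). Front pocket: centre x = -31 mm, inside 46 (x) by 102 mm (y). Back pocket: centre x = +25 mm, inside 58 by 128 mm. Floor 5 mm up; front, middle, back walls 42, 60, 75 mm high. A packet stands in it with its width along the file's y, either way round.
- garlic_dish: Fixed. Round blue ceramic dish, 152 mm diameter over its rim, 40 mm high, wall 4.5 mm, inside floor 6 mm up and about 115 mm wide. Origin: centre of its underside.
- timer: Loose bystander, to be left alone. Round red-and-white kitchen timer, 62 mm diameter, 43 mm high. Origin: centre of its underside.
- mug: Loose bystander, to be left alone. Green and white mug, 78 mm diameter, 101 mm high, standing behind the holders. Origin: centre of the underside of its bounding box.
- wide_packet: Loose. WIDE packet, white, upper third maroon, stiff, standing: 112 mm wide (its y), 136 mm tall (z up), 55 g. Up to 41 mm thick low down (its x), 17 mm at 105 mm up, where its middle is at x = +5.5, y = 0 mm. Origin: centre of its bounding box's underside. Pinch near the top across its thickness; its faces look along its x turned by -0.09 rad about z.
- narrow_packet: Loose. NARROW packet, dark green and grey, back silvery, stiff, standing: 86 mm wide (its X, unlike the wide one), 122 mm tall (z up), 30 g. 26 mm thick low down (its y), 9 mm at 105 mm up, where its middle is at x = 0, y = +3.4 mm. Origin: centre of its bounding box's underside. Pinch near the top across its thickness; its faces look along its y turned by +0.17 rad about z.

How it is judged (in metres and radians):
At the end, for the whole second after the job is handed in: Each jar upright on the rack's base board, one per well (15 mm); wide packet standing in the file's back pocket, narrow one in the front one (25 mm front to back, 20 mm sideways, 0.4 rad); garlic in the dish (50 mm); timer and mug upright, within 30 mm of their start; all released and at rest ((y of green_cap_jar in the frame of spice_rack between 0.022 and 0.052 m or y of green_cap_jar in the frame of spice_rack between -0.052 and -0.022 m) and x of green_cap_jar in the frame of spice_rack between -0.015 and 0.015 m and z of green_cap_jar in the frame of spice_rack between 0.002 and 0.016 m and angle between each of green_cap_jar, white_cap_jar, timer, mug's own z axis and vertical below 0.2 rad and (y of white_cap_jar in the frame of spice_rack between 0.022 and 0.052 m or y of white_cap_jar in the frame of spice_rack between -0.052 and -0.022 m) and x of white_cap_jar in the frame of spice_rack between -0.015 and 0.015 m and z of white_cap_jar in the frame of spice_rack between 0.002 and 0.016 m and x of wide_packet in the frame of packet_file between 0 and 0.05 m and y of wide_packet in the frame of packet_file between -0.02 and 0.02 m and z of wide_packet in the frame of packet_file between -0.005 and 0.02 m and angle between each of wide_packet, narrow_packet's own z axis and vertical below 0.4 rad and x of narrow_packet in the frame of packet_file between -0.056 and -0.006 m and y of narrow_packet in the frame of packet_file between -0.02 and 0.02 m and z of narrow_packet in the frame of packet_file between -0.005 and 0.02 m and horizontal distance between garlic and garlic_dish below 0.05 m and z of garlic in the frame of garlic_dish between -0.005 and 0.045 m and distance of each of timer, mug from where it was at the start of the episode below 0.03 m and linear speed of each of green_cap_jar, white_cap_jar, wide_packet, narrow_packet, garlic below 0.03 m/s and contact force between each of green_cap_jar, white_cap_jar, wide_packet, narrow_packet, garlic and the fingers below 0.2 N); the robot touches nothing.
It fails at once if a spice jar is tipped over (more than 1 rad) (angle between any of green_cap_jar, white_cap_jar's own z axis and vertical above 1 rad).
It fails at once if the timer or the mug is knocked away or over (over 60 mm or 0.7 rad) (distance of any of timer, mug from where it was at the start of the episode above 0.06 m or angle between any of timer, mug's own z axis and vertical above 0.7 rad).
It also fails if it takes over 128 s, if anything falls off the work surface, if the arm or the gripper's body presses on something with over 40 N, if the wrist force passes 120 N, or if a joint passes its speed limit or range.

## Working session

There is one attempt and no reset: what is moved stays moved. The work goes in short steps, Python scripts to look and compute and a tool call to move; the robot and the scene stay as the last step left them, time stands still between calls to the robot, and variables do not carry over. Pictures are saved under pics/ and viewed, at most 14 in all, crops included, and the job is handed in when it is done.

Besides the shell and the picture viewer there is one more tool, called after "Request:" as a command line: name --argument value ..., lists and objects as JSON in quotes. carry_out: Moves the arm, as the interface text tells. Its arguments: {"type":"object","properties":{"motion":{"type":"array","items":{"type":"array","items":{"type":"array","items":{"type":"number"}}}},"gripper":{"type":"number"}},"required":["motion"]}

```bash
mkdir -p pics
cat > h.py <<'E'
import numpy as np, cv2
from workcell import get_state, eyes, bot
def grab(n):
    f=eyes.grab_frame(n); h,w=f["z_map"].shape
    fl=h/2/np.tan(np.radians(f["fovy"])/2)
    u,v=np.meshgrid(np.arange(w),np.arange(h)); z=f["z_map"]
    T=np.array(f["world_from_camera"])
    P=np.stack([(u-f["cx"])/fl*z,(v-f["cy"])/fl*z,z],-1)@T[:3,:3].T+T[:3,3]
    P[z<=0]=np.nan
    return f,P
def save(f,n): cv2.imwrite(f"pics/{n}.png",cv2.cvtColor(f["img"],cv2.COLOR_RGB2BGR))
E
python3 - <<'E'
from h import *
for n in("top","scene"):
    f,P=grab(n); save(f,n); np.savez(n+".npz",P=P,img=f["img"]); T=np.array(f["world_from_camera"]);print(n,T.round(2).tolist(),f["fovy"])
s=get_state();print({k:s[k] for k in("time_s","tcp_pos","ee_rot","opening")})
E
```

```text
top [[-0.02, -0.99, 0.16, 483.78], [-1.0, 0.02, -0.01, 133.17], [0.0, -0.16, -0.99, 931.55], [0.0, 0.0, 0.0, 1.0]] 56.28762883329265
scene [[0.8, -0.28, 0.53, 156.75], [-0.6, -0.4, 0.69, -466.21], [0.02, -0.87, -0.49, 456.13], [0.0, 0.0, 0.0, 1.0]] 54.79681412899414
{'time_s': 0.1, 'tcp_pos': array([ 217.76975814, -558.529958  ,  230.51993569]), 'ee_rot': array([-1.79911861e+02, -1.76194401e-04,  2.12975290e+01]), 'opening': 85.34012418142734}
```

View pics/top.png

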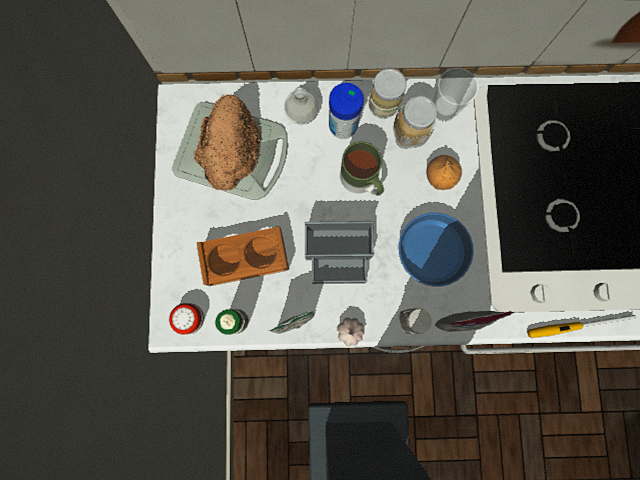

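View pics/scene.png

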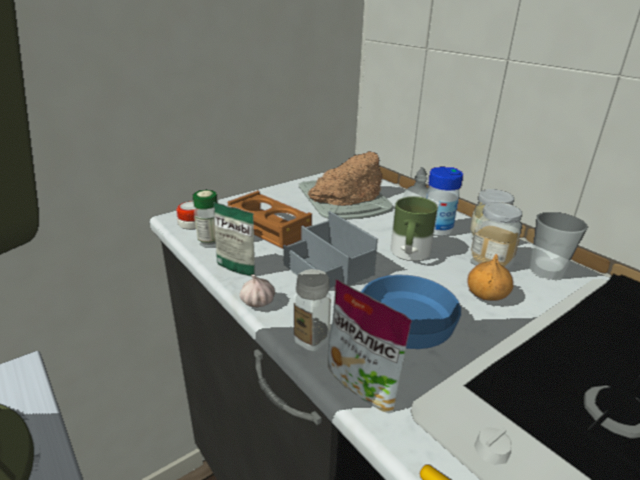

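Top view (pixels): timer (185,318), green jar (230,321), narrow packet (293,322), garlic (350,331), white jar (415,320), wide packet (473,320), rack (243,255), file (340,250), dish (436,248), mug (361,165). The scene view confirms that they are all standing.

Run:
```python
from h import *
d=np.load("top.npz");P=d["P"];img=d["img"]
def seg(n,x0,x1,y0,y1,zl,zh):
    R=P[y0:y1,x0:x1].reshape(-1,3);R=R[(R[:,2]>zl)&(R[:,2]<zh)]
    if len(R)<5: print(n,len(R),np.nanmax(P[y0:y1,x0:x1,2]));return
    r=cv2.minAreaRect(R[:,:2].astype(np.float32))
    print(n,len(R),"mean",R.mean(0).round(1),"box",np.round(r[0],1),np.round(r[1],1),round(r[2],1),"lo",R.min(0).round(),"hi",R.max(0).round())
seg("timer",165,205,300,338,30,60)
seg("green",212,248,305,340,95,115)
seg("narrow100",265,320,305,340,100,130)
seg("narrow110",265,320,305,340,112,130)
seg("garlic",335,368,315,350,15,70)
seg("white",398,433,305,338,98,120)
seg("wide120",433,515,305,338,120,150)
seg("wide95-115",433,515,305,338,95,115)
seg("rack",190,295,220,290,38,60)
seg("file back/mid",295,385,210,290,50,90)
seg("file top",295,385,210,290,68,90)
seg("file all",295,385,210,290,15,90)
seg("dish",390,482,205,295,34,50)
seg("mug",335,390,140,196,85,120)
hsv=cv2.cvtColor(img,cv2.COLOR_RGB2HSV)
for nm in("table",):print(np.nanmedian(P[295:303,300:400,2]))
s=np.load("scene.npz");Q=s["P"];
P=Q
seg("S narrow",205,262,195,280,100,130);seg("S wide",322,415,270,415,110,150);seg("S wide low",322,415,270,415,10,60)
seg("S narrow low",205,262,195,280,10,50)
seg("S white",285,325,265,330,90,120);seg("S green",190,217,185,220,90,115)
```

```text
timer 767 mean [486.3 394.   41.2] box [486.6 395.3] [60.3 58.1] 3.3 lo [457. 366.  30.] hi [517. 425.  48.]
green 513 mean [478.8 296.9 105.3] box [479. 297.] [44.7 44. ] 40.9 lo [456. 274.  97.] hi [502. 321. 110.]
narrow100 160 mean [477.5 179.9 112. ] box [476.9 181.5] [ 6.6 84.1] 22.4 lo [460. 142. 100.] hi [494. 221. 124.]
narrow110 73 mean [478.  181.9 119.4] box [477.5 182.2] [ 4.3 83.2] 23.8 lo [462. 144. 112.] hi [494. 221. 124.]
garlic 576 mean [453.8  70.3  37.2] box [453.6  69.2] [52.7 51.9] 43.4 lo [426.  43.  18.] hi [480.  96.  58.]
white 484 mean [471.8 -50.  108.4] box [471.9 -50.8] [43.3 43.4] 28.0 lo [450. -73.  99.] hi [493. -29. 114.]
wide120 168 mean [ 476.5 -161.5  129.8] box [ 475.7 -157.4] [  7.7 108.8] 7.2 lo [ 466. -211.  120.] hi [ 485. -103.  140.]
wide95-115 287 mean [ 472.6 -151.9  106.2] box [ 473.1 -157.6] [ 19.2 110.5] 5.3 lo [ 462. -213.   95.] hi [ 484. -103.  115.]
rack 2227 mean [607.9 282.8  44.9] box [608.5 281.6] [ 87.1 170.5] 10.2 lo [552. 192.  38.] hi [665. 371.  55.]
file back/mid 614 mean [637.2  86.9  62.3] box [633.2  88. ] [135.7  66.
[... 531 characters left out ...]
row 567 mean [478.1 190.3 110.1] box [477.8 214.9] [145.9  35.3] 89.3 lo [460. 142. 100.] hi [496. 288. 123.]
S wide 1775 mean [ 475.3 -163.7  123.4] box [ 475.4 -138.1] [ 21.6 154.8] 0.4 lo [ 464. -215.  110.] hi [487. -61. 138.]
S wide low 4094 mean [ 517.  -118.7   32.2] box [548.1 -78.8] [302.3 151.5] 42.4 lo [ 448. -216.   10.] hi [672.  38.  60.]
S narrow low 1477 mean [512.9 240.1  33.3] box [521.5 271.7] [423.5 109.3] 58.7 lo [448.  66.  10.] hi [635. 479.  50.]
S white 764 mean [465.3 -57.4 104.2] box [468.9 -50.5] [46.1 39.3] 52.9 lo [448. -75.  90.] hi [493. -31. 111.]
S green 393 mean [473.6 281.7 101.6] box [464.6 268.8] [110.5  45. ] 64.1 lo [456. 210.  90.] hi [501. 321. 113.]
```

Run:
```python
from h import *
Q=np.load("scene.npz")["P"];P=np.load("top.npz")["P"]
def prof(n,c,ang,w,A):
    a=np.radians(ang);D=A.reshape(-1,3);D=D[np.isfinite(D[:,0])]
    x=(D[:,:2]-c)@[np.cos(a),np.sin(a)];y=(D[:,:2]-c)@[-np.sin(a),np.cos(a)]
    for z in range(5,140,15):
        m=(abs(y)<w)&(abs(x)<40)&(abs(D[:,2]-z)<5)
        if m.sum()>3: print(n,z,m.sum(),"y",y[m].min().round(),y[m].max().round(),"x",np.percentile(x[m],[3,50,97]).round(1))
for s,A in(("S",Q),("T",P)):
    prof(s+"wide",[473.1,-157.5],6,25,A);prof(s+"narrow",[477,181.5],22.4,25,A)
```

```text
Swide 5 290 y -25.0 25.0 x [-39.3 -26.9 -18.9]
Swide 20 190 y -25.0 25.0 x [-24.3 -22.4 -20.7]
Swide 35 178 y -24.0 25.0 x [-23.4 -21.7 -19.5]
Swide 50 225 y -25.0 25.0 x [-22.1 -20.3 -17.2]
Swide 65 269 y -25.0 25.0 x [-18.8 -16.4 -11.8]
Swide 80 256 y -25.0 25.0 x [-14.3 -11.5  -9.2]
Swide 95 269 y -25.0 25.0 x [-10.3  -8.2  -5.1]
Swide 110 318 y -25.0 25.0 x [-6.2 -2.9  0.4]
Swide 125 273 y -25.0 25.0 x [0.7 2.7 4.5]
Snarrow 5 177 y -25.0 25.0 x [-37.8 -14.7  32.5]
Snarrow 20 110 y -24.0 25.0 x [-16.7 -13.  -10.9]
Snarrow 35 103 y -25.0 24.0 x [-14.8 -12.5  -9.6]
Snarrow 50 123 y -25.0 25.0 x [-14.  -11.9  -9. ]
Snarrow 65 130 y -25.0 24.0 x [-12.4  -9.6  -6.7]
Snarrow 80 133 y -24.0 25.0 x [-8.7 -4.9 -2.1]
Snarrow 95 125 y -25.0 24.0 x [-5.6 -3.2 -1.1]
Snarrow 110 135 y -24.0 25.0 x [-2.8 -0.3  2.8]
Snarrow 125 31 y -22.0 24.0 x [-1.8  1.5  3.2]
Twide 5 333 y -25.0 25.0 x [-38.8  17.   38.9]
Twide 35 4 y -2.0 25.0 x [-22.5 -19.8 -19.4]
Twide 50 24 y -24.0 25.0 x [-22.4 -20.1  13. ]
Twide 65 57 y -23.0 24.0 x [-19.3 -16.3  11.5]
Twide 80 41 y -25.0 25.0 x [-14.  -11.5  11.2]
Twide 95 55 y -25.0 23.0 x [-10.1  -7.6   9.9]
Twide 110 97 y -25.0 25.0 x [-6.6 -2.2  8.9]
Twide 125 35 y -25.0 25.0 x [0.2 2.7 5.6]
Tnarrow 5 368 y -25.0 25.0 x [-38.   11.2  38.2]
Tnarrow 20 7 y -7.0 21.0 x [-15.7 -14.8 -13. ]
Tnarrow 50 15 y -24.0 24.0 x [-13.8 -12.9   5.7]
Tnarrow 65 44 y -23.0 23.0 x [-12.1 -10.2  -7.4]
Tnarrow 80 33 y -25.0 25.0 x [-8.2 -5.6  5.8]
Tnarrow 95 35 y -22.0 24.0 x [-5.1 -2.9  5.3]
Tnarrow 110 35 y -24.0 25.0 x [-2.1 -0.7  1.8]
Tnarrow 125 28 y -24.0 25.0 x [-0.7  1.5  3.1]
```

Request:
carry_out --motion '[[[1.2,0.8,0,1.2],[2.4,1.6,0,2.4],[3.6,2.4,0,3.6],[4.8,3.2,0,4.8],[6,4,0,6]]]' --gripper 1

```text
time_s: 0.52
tcp_pos: [368.9, -457.7, 230.9]
ee_rot: [-180.0, -0.0, 51.6]
contact_force: [0.3, -0.8, -0.1]
opening: 85.4
finger_force: 0.0
```

Request:
carry_out --motion '[[[0.8,1.2,0,1.2],[1.6,2.4,0,2.4],[2.4,3.6,0,3.6],[3.2,4.8,0,4.8],[4,6,0,6]]]'

```text
time_s: 0.93
tcp_pos: [468.5, -307.3, 230.9]
ee_rot: [-180.0, -0.0, 81.6]
contact_force: [0.1, -0.1, -0.1]
opening: 85.5
finger_force: 0.0
```

Request:
carry_out --motion '[[[0,1.6,0,0.8],[0.1,3.2,0,1.6],[0.1,4.8,0,2.4],[0.2,6.4,0,3.2],[0.2,8,0,3.8]]]'

```text
time_s: 1.35
tcp_pos: [472.6, -107.1, 231.0]
ee_rot: [-180.0, -0.0, 100.5]
contact_force: [0.8, 0.4, 0.5]
opening: 85.4
finger_force: 0.0
```

Request:
carry_out --motion '[[[0,1.6,0,0],[0.1,3.2,0,0],[0.1,4.8,0,0],[0.2,6.4,0,0],[0.2,8,0,0]]]'

```text
time_s: 1.77
tcp_pos: [477.6, 92.9, 231.2]
ee_rot: [180.0, 0.0, 100.3]
contact_force: [1.1, -0.4, -0.5]
opening: 85.3
finger_force: 0.0
```

Request:
carry_out --motion '[[[0,1.6,0,0],[0,3.2,0,0],[0,4.8,0,0],[0,6.4,0,0],[0,8.24,0,0]]]'

```text
time_s: 2.18
tcp_pos: [477.3, 294.4, 231.0]
ee_rot: [-180.0, 0.0, 100.3]
contact_force: [1.2, 0.5, 0.7]
opening: 85.1
finger_force: 0.0
```

Request:
carry_out --motion '[[[0,0,-1.2,0],[0,0,-2.5,0],[0,0,-4,0],[0,0,-5.4,0],[0,0,-6.37,0]]]'

```text
time_s: 2.6
tcp_pos: [475.9, 291.8, 68.5]
ee_rot: [-179.8, 0.1, 100.3]
contact_force: [-1.6, -0.1, -0.4]
opening: 85.5
finger_force: 0.0
```

Run:
```python
from h import *
s=get_state();print(s["tcp_pos"],s["ee_rot"],s["contact_force"])
f,P=grab("scene");save(f,"s2")
```

```text
[475.9331     291.75277907  68.51903746] [-1.79793582e+02  8.22866687e-02  1.00331013e+02] [-1.63312695 -0.13612911 -0.36258386]
```

View pics/s2.png

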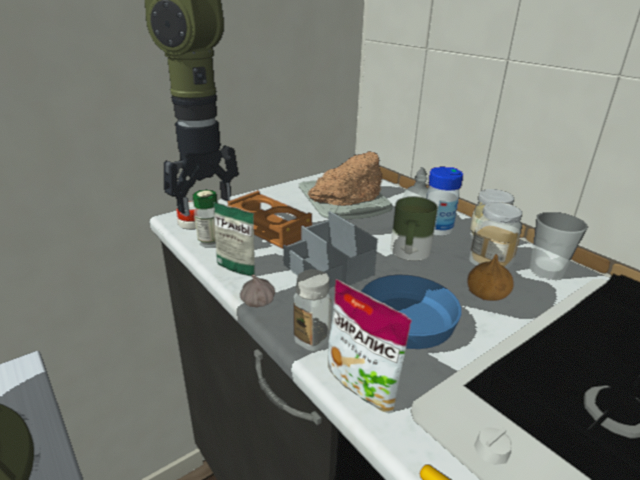

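The gripper is round the green jar at (205,200) in the picture, with fingers at (183,205) and (230,165). I'll let it settle and check the alignment from the top camera.

Request:
carry_out --motion '[[[0,0,0,0],[0,0,0,0]]]'

```text
time_s: 2.82
tcp_pos: [478.1, 292.7, 72.7]
ee_rot: [-180.0, 0.0, 100.3]
contact_force: [-0.4, 0.3, 0.0]
opening: 85.3
finger_force: 0.0
```

Run:
```python
from h import *
s=get_state();print(s["tcp_pos"],s["q"],s["joint_vel"])
f,P=grab("wrist");save(f,"w1")
f,P=grab("scene")
R=P[185:220,165:245].reshape(-1,3)
img=f["img"][185:220,165:245].reshape(-1,3)
d=(img.max(1)<70)&(R[:,2]>60)&(R[:,2]<100)&(R[:,0]<560)
for z in(70,80,90):
  m=d&(abs(R[:,2]-z)<5);print(z,m.sum());
  if m.sum():
    for side in(R[m][R[m][:,0]<479],R[m][R[m][:,0]>=479]):
      if len(side):print(side.mean(0).round(),side.min(0).round(),side.max(0).round())
```

```text
[478.12174919 292.73095245  72.67110755] [ 3.14775617e+01  2.02968572e+01 -2.13466183e+01  4.83709495e+01
 -7.29010954e-04  1.11176972e+02] [-0.04289455 -1.6028805   1.88937758  0.03315212 -0.0996205   0.13972276]
70 0
80 0
90 81
[469. 278.  90.] [429. 274.  86.] [479. 285.  95.]
[505. 288.  92.] [479. 273.  88.] [535. 306.  95.]
```

View pics/w1.png

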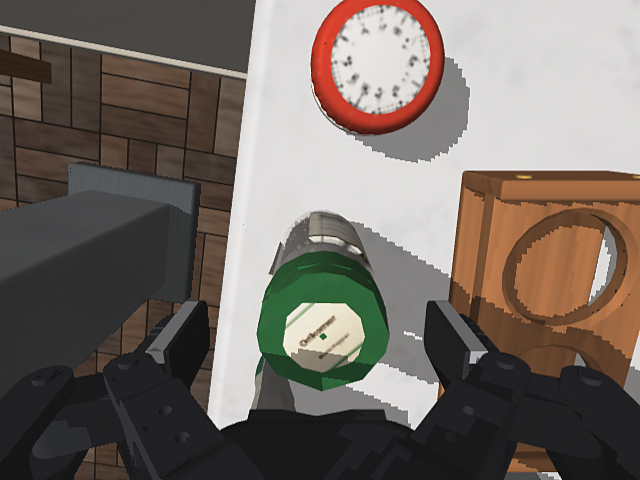

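The wrist view shows the cap at (323,325) centred between the pads (207 and 427). The last sideways row fell 5 mm short because its step was over the limit; I'll correct that, grip and lift.

Request:
carry_out --motion '[[[0,0.2,0,0],[0,0.2,0,0]]]'

```text
time_s: 3.08
tcp_pos: [479.3, 299.1, 73.9]
ee_rot: [179.8, -0.1, 100.3]
contact_force: [0.2, 0.0, 0.1]
opening: 85.2
finger_force: 0.0
```

Request:
carry_out --motion '[[[0,0,0,0],[0,0,0,0],[0,0,0,0],[0,0,0,0],[0,0,0,0]]]' --gripper -0.6

```text
time_s: 3.5
tcp_pos: [478.2, 297.8, 72.5]
ee_rot: [180.0, -0.0, 100.3]
contact_force: [-0.2, -0.3, 4.5]
opening: 43.6
finger_force: 60.8
```

Request:
carry_out --motion '[[[0,0,0,0],[0,0,0.3,0],[0,0,1,0],[0,0,2,0],[0,0,3.2,0]]]'

```text
time_s: 3.92
tcp_pos: [476.3, 296.6, 151.3]
ee_rot: [-179.8, 0.1, 100.3]
contact_force: [0.1, 0.5, -0.2]
opening: 43.4
finger_force: 61.2
```

Request:
carry_out --motion '[[[0.6,0.1,0,0],[1.7,0.3,0,0],[3,0.5,0,0],[4.2,0.7,0,0],[4.96,0.82,0,0]]]'

```text
time_s: 4.33
tcp_pos: [604.3, 318.3, 151.9]
ee_rot: [180.0, 0.0, 100.3]
contact_force: [0.0, 0.5, -0.0]
opening: 43.9
finger_force: 61.4
```

Request:
carry_out --motion '[[[0,0,0,0],[0,0,0,0],[0,0,0,0]]]'

```text
time_s: 4.58
tcp_pos: [600.9, 317.8, 151.5]
ee_rot: [-179.9, 0.0, 100.3]
contact_force: [-0.0, -0.1, -1.2]
opening: 43.7
finger_force: 61.6
```

Run:
```python
from h import *
s=get_state();print(s["tcp_pos"])
f,P=grab("scene");save(f,"s3");f,P=grab("wrist");
cv2.imwrite("pics/c3.png",np.hstack([cv2.cvtColor(f["img"],cv2.COLOR_RGB2BGR)[::2,::2],cv2.resize(cv2.imread("pics/s3.png")[100:340,140:380],(240,240))]))
R=P.reshape(-1,3);m=(R[:,2]>35)&(R[:,2]<56);r=cv2.minAreaRect(R[m][:,:2].astype(np.float32));print(m.sum(),r)
```

```text
[600.93199279 317.76189994 151.46122902]
25854 ((685.5894165039062, 336.3357849121094), (292.5445251464844, 457.7207336425781), 88.50657653808594)
```

View pics/c3.png

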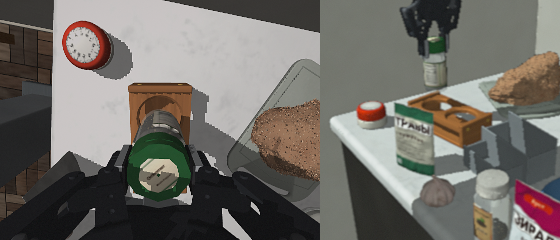

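The jar hangs upright in line with the far well (wrist crop (160,170)). Lowering it now.

Request:
carry_out --motion '[[[0,0,-0.5,0],[0,0,-1.2,0],[0,0,-2,0],[0,0,-2.5,0],[0,0,-2.82,0]]]'

```text
time_s: 5.1
tcp_pos: [600.5, 317.7, 80.1]
ee_rot: [-179.9, 0.0, 100.3]
contact_force: [3.7, -2.7, 45.6]
opening: 43.9
finger_force: 67.5
```

Request:
carry_out --motion '[[[0,0,0,0],[0,0,0,0]]]'

```text
time_s: 5.27
tcp_pos: [601.8, 318.3, 81.9]
ee_rot: [180.0, -0.0, 100.3]
contact_force: [0.4, 0.1, -0.4]
opening: 43.6
finger_force: 62.0
```

Request:
carry_out --motion '[[[0,0,0,0],[0,0,0,0],[0,0,0,0],[0,0,0,0]]]' --gripper 1

```text
time_s: 5.6
tcp_pos: [602.2, 318.3, 82.0]
ee_rot: [180.0, -0.0, 100.3]
contact_force: [-0.2, -0.6, 0.8]
opening: 84.9
finger_force: 0.0
```

Request:
carry_out --motion '[[[0,0,0.6,0],[0,0,1.8,0],[0,0,3.2,0],[0,0,4.6,0],[0,0,5.8,0]]]'

```text
time_s: 6.02
tcp_pos: [602.2, 318.2, 229.2]
ee_rot: [179.9, -0.0, 100.3]
contact_force: [1.4, 0.9, -0.2]
opening: 85.3
finger_force: 0.0
```

Run:
```python
from h import *
s=get_state();print(s["tcp_pos"],s["opening"])
for n in("scene",):
    f,P=grab(n);save(f,"s4");h=cv2.cvtColor(f["img"],cv2.COLOR_RGB2HSV)
    m=(P[...,2]>92)&(P[...,2]<125)&(abs(P[...,0]-602)<40)&(abs(P[...,1]-318)<40)
    R=P[m];print(len(R),R.mean(0).round(1),R.min(0).round(1),R.max(0).round(1))
```

```text
[602.16720785 318.24530626 229.21172756] 85.33756475661511
349 [596.1 308.9 106.6] [577.8 293.1  92.2] [624.1 342.1 115.1]
```

Green jar seated (top at 114 mm, centre about (601,318)). Next, the white jar.

Request:
carry_out --motion '[[[-0.5,-1.45,0,0],[-1,-2.9,0,0],[-1.5,-4.4,0,0],[-2,-5.9,0,0],[-2.6,-7.35,0,0]]]'

```text
time_s: 6.48
tcp_pos: [536.4, 132.8, 226.5]
ee_rot: [180.0, 0.0, 100.3]
contact_force: [-0.3, -0.4, 0.3]
opening: 85.0
finger_force: 0.0
```

Request:
carry_out --motion '[[[-0.5,-1.5,0,0],[-1,-3,0,0],[-1.5,-4.5,0,0],[-2,-6,0,0],[-2.6,-7.4,0,0]]]'

```text
time_s: 6.9
tcp_pos: [471.4, -52.4, 226.8]
ee_rot: [179.9, 0.0, 100.3]
contact_force: [-0.1, 0.0, -0.5]
opening: 85.2
finger_force: 0.0
```

Request:
carry_out --motion '[[[0,0,-1,0],[0,0,-2.5,0],[0,0,-4,0],[0,0,-5.3,0],[0,0,-6.08,0]]]'

```text
time_s: 7.32
tcp_pos: [469.8, -50.6, 71.5]
ee_rot: [-179.8, -0.1, 100.3]
contact_force: [0.0, -0.1, -0.7]
opening: 85.3
finger_force: 0.0
```

Request:
carry_out --motion '[[[0,0,0,0],[0,0,0,0]]]'

```text
time_s: 7.48
tcp_pos: [471.1, -50.5, 74.1]
ee_rot: [-179.9, -0.0, 100.3]
contact_force: [-0.4, -0.2, 0.7]
opening: 85.7
finger_force: 0.0
```

Request:
carry_out --motion '[[[0,0,0,0],[0,0,0,0],[0,0,0,0],[0,0,0,0],[0,0,0,0]]]' --gripper -0.6

```text
time_s: 7.9
tcp_pos: [473.2, -50.7, 76.3]
ee_rot: [179.8, 0.1, 100.3]
contact_force: [-1.9, -0.2, 8.0]
opening: 42.3
finger_force: 59.7
```

Request:
carry_out --motion '[[[0,0,0.3,0],[0,0,1,0],[0,0,2.1,0],[0,0,3.2,0],[0,0,4,0]]]'

```text
time_s: 8.32
tcp_pos: [472.6, -50.6, 177.4]
ee_rot: [179.9, 0.0, 100.3]
contact_force: [0.9, -0.2, -0.9]
opening: 42.8
finger_force: 61.0
```

Request:
carry_out --motion '[[[0.3,0.6,0,0],[0.9,1.8,0,0],[1.6,3.2,0,0],[2.2,4.6,0,0],[2.9,6,0,0]]]'

```text
time_s: 8.73
tcp_pos: [544.9, 100.9, 175.6]
ee_rot: [179.9, 0.0, 100.3]
contact_force: [0.1, -1.0, -1.1]
opening: 42.8
finger_force: 61.0
```

Request:
carry_out --motion '[[[0.7,1.4,0,0],[1.4,2.8,0,0],[2.1,4.2,0,0],[2.6,5.3,0,0],[2.86,5.82,0,0]]]'

```text
time_s: 9.15
tcp_pos: [617.1, 248.9, 174.9]
ee_rot: [179.9, -0.1, 100.5]
contact_force: [0.1, -1.3, -1.0]
opening: 42.0
finger_force: 61.1
```

Request:
carry_out --motion '[[[0,0,0,0],[0,0,0,0],[0,0,0,0]]]'

```text
time_s: 9.4
tcp_pos: [615.5, 244.2, 174.7]
ee_rot: [-180.0, 0.0, 100.3]
contact_force: [-0.3, -0.6, -0.7]
opening: 42.5
finger_force: 61.2
```

Run:
```python
from h import *
s=get_state();print(s["tcp_pos"],s["opening"])
f,P=grab("wrist");save(f,"w5");g,_=grab("scene")
cv2.imwrite("pics/c5.png",cv2.cvtColor(np.hstack([f["img"][::2,::2],cv2.resize(g["img"][100:340,140:380],(240,240))]),cv2.COLOR_RGB2BGR))
```

```text
[615.46045334 244.21159631 174.7224485 ] 42.50807722875197
```

View pics/c5.png

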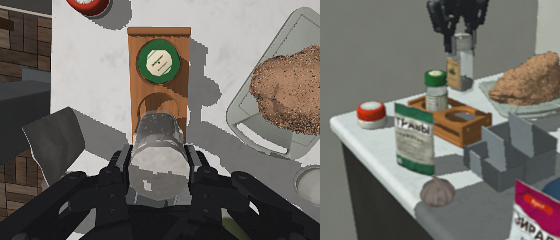

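Green stands in its well at (158,60) and the white jar hangs over the near well (160,150). Lowering it.

Request:
carry_out --motion '[[[0,0,-0.6,0],[0,0,-1.6,0],[0,0,-2.6,0],[0,0,-3.2,0],[0,0,-3.5,0]]]'

```text
time_s: 9.92
tcp_pos: [614.1, 243.1, 84.8]
ee_rot: [-179.8, 0.0, 100.2]
contact_force: [0.3, -0.4, -1.2]
opening: 42.3
finger_force: 61.2
```

Request:
carry_out --motion '[[[0,0,0,0],[0,0,-0.1,0],[0,0,-0.1,0]]]'

```text
time_s: 10.17
tcp_pos: [616.6, 244.7, 85.4]
ee_rot: [179.9, -0.0, 100.3]
contact_force: [-0.6, -0.4, -0.8]
opening: 42.3
finger_force: 61.5
```

Request:
carry_out --motion '[[[0,0,0,0],[0,0,0,0],[0,0,0,0],[0,0,0,0]]]' --gripper 1

```text
time_s: 10.5
tcp_pos: [616.4, 245.1, 85.2]
ee_rot: [179.9, -0.0, 100.3]
contact_force: [1.5, 0.0, 0.4]
opening: 85.2
finger_force: 0.0
```

Request:
carry_out --motion '[[[0,0,0.6,0],[0,0,1.8,0],[0,0,3.2,0],[0,0,4.6,0],[0,0,5.8,0]]]'

```text
time_s: 10.92
tcp_pos: [616.2, 245.1, 232.2]
ee_rot: [179.9, -0.0, 100.3]
contact_force: [0.5, 0.8, -0.3]
opening: 85.2
finger_force: 0.0
```

Run:
```python
from h import *
s=get_state();print(s["tcp_pos"],s["opening"])
f,P=grab("scene")
m=(P[...,2]>92)&(P[...,2]<130)&(abs(P[...,0]-615)<40)&(abs(P[...,1]-245)<33)
R=P[m];print(len(R),R.mean(0).round(1),R.min(0).round(1),R.max(0).round(1))
```

```text
[616.19066611 245.08389729 232.22782155] 85.20402770828686
394 [608.9 234.7 109.1] [592.3 218.6  92.1] [636.4 264.8 118.2]
```

White jar seated too (top at 117 mm). Next, the wide packet.

Request:
carry_out --motion '[[[-0.5,-1.3,0,-0.2],[-1,-2.7,0,-0.4],[-1.5,-4.1,0,-0.6],[-1.9,-5.4,0,-0.85],[-1.9,-5.4,0,-0.85]]]'

```text
time_s: 11.38
tcp_pos: [566.5, 105.1, 229.9]
ee_rot: [-179.9, 0.1, 95.8]
contact_force: [1.0, 0.3, -0.8]
opening: 85.2
finger_force: 0.0
```

Request:
carry_out --motion '[[[-0.4,-1.3,0,0],[-0.9,-2.7,0,0],[-1.4,-4.1,0,0],[-1.9,-5.4,0,0],[-1.9,-5.4,0,0]]]'

```text
time_s: 11.8
tcp_pos: [519.0, -29.4, 229.8]
ee_rot: [-179.9, 0.1, 95.8]
contact_force: [0.3, 0.4, 0.7]
opening: 85.4
finger_force: 0.0
```

Request:
carry_out --motion '[[[-0.4,-1.3,0,0],[-0.9,-2.7,0,0],[-1.4,-4.1,0,0],[-1.8,-5.3,0,0],[-1.8,-5.3,0,0]]]'

```text
time_s: 12.22
tcp_pos: [474.9, -161.4, 229.7]
ee_rot: [-180.0, 0.1, 95.8]
contact_force: [-0.4, 1.0, -0.0]
opening: 85.8
finger_force: 0.0
```

Request:
carry_out --motion '[[[0,0,-1,0],[0,0,-2.4,0],[0,0,-3.8,0],[0,0,-5,0],[0,0,-5.77,0]]]'

```text
time_s: 12.63
tcp_pos: [474.9, -156.1, 82.4]
ee_rot: [-179.9, -0.1, 96.1]
contact_force: [-0.5, 0.7, -0.4]
opening: 85.3
finger_force: 0.0
```

Request:
carry_out --motion '[[[0,0,0,0],[0,0,0,0],[0,0,0,0]]]'

```text
time_s: 12.88
tcp_pos: [477.3, -157.4, 86.6]
ee_rot: [179.9, 0.0, 96.1]
contact_force: [-0.3, -0.3, 0.6]
opening: 85.5
finger_force: 0.0
```

Run:
```python
from h import *
s=get_state();print(s["tcp_pos"],s["opening"],s["ee_rot"])
f,P=grab("wrist");g,_=grab("scene")
cv2.imwrite("pics/c6.png",cv2.cvtColor(np.hstack([f["img"][::2,::2],g["img"][200:440,280:480]]),cv2.COLOR_RGB2BGR))
```

```text
[ 477.34738906 -157.40413075   86.59615833] 85.47257313153393 [1.79902322e+02 3.21581349e-02 9.60892898e+01]
```

View pics/c6.png

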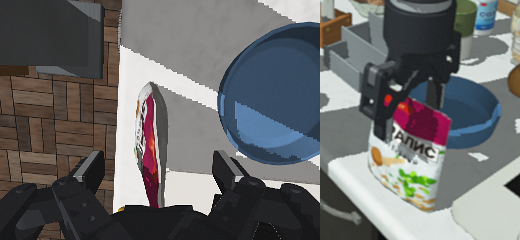

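The packet stands between the open pads (wrist crop x=155, pads at 105 and 215). Gripping and carrying.

Request:
carry_out --motion '[[[0,0,0,0],[0,0,0,0],[0,0,0,0],[0,0,0,0],[0,0,0,0]]]' --gripper -1

```text
time_s: 13.4
tcp_pos: [476.0, -157.6, 85.5]
ee_rot: [180.0, 0.0, 96.0]
contact_force: [0.2, -0.7, -0.1]
opening: 25.5
finger_force: 0.0
```

Request:
carry_out --motion '[[[0,0,0,0],[0,0,0,0],[0,0,0.2,0],[0,0,1,0],[0,0,2,0]]]'

```text
time_s: 13.82
tcp_pos: [473.9, -156.9, 134.1]
ee_rot: [-179.7, -0.1, 96.0]
contact_force: [0.7, -0.2, -0.7]
opening: 21.0
finger_force: 56.4
```

Request:
carry_out --motion '[[[0,0,1,0],[0,0,2,0],[0,0,2.4,0],[0.6,1,2.4,-0.2],[1.2,2,2.4,-0.5]]]'

```text
time_s: 14.23
tcp_pos: [506.3, -108.0, 196.0]
ee_rot: [179.9, 0.0, 93.3]
contact_force: [0.0, 0.9, -0.6]
opening: 21.5
finger_force: 56.5
```

Request:
carry_out --motion '[[[0.6,1,0,-0.2],[1.2,2,0,-0.4],[1.8,3,0,-0.6],[2.4,4,0,-0.8],[3,5,0,-0.87]]]'

```text
time_s: 14.65
tcp_pos: [581.0, 18.7, 194.4]
ee_rot: [-179.9, 0.0, 89.2]
contact_force: [-0.1, 0.3, -0.4]
opening: 21.2
finger_force: 56.4
```

Request:
carry_out --motion '[[[0.7,0.9,0,0],[1.4,1.8,0,0],[2.3,2.82,0,0],[2.3,2.82,0,0],[2.3,2.82,0,0]]]'

```text
time_s: 15.07
tcp_pos: [638.5, 89.2, 193.6]
ee_rot: [-179.9, 0.0, 89.3]
contact_force: [-0.4, -0.8, 0.7]
opening: 21.2
finger_force: 56.5
```

Run:
```python
from h import *
s=get_state();print(s["tcp_pos"],s["opening"],s["ee_rot"])
f,P=grab("wrist");g,Q=grab("scene")
cv2.imwrite("pics/c7.png",cv2.cvtColor(np.hstack([f["img"][::2,::2],g["img"][80:320,240:480]]),cv2.COLOR_RGB2BGR))
t=np.array(s["tcp_pos"])
D=Q.reshape(-1,3)
for z in (105,115,125,135,150,165,185,200,225):
    m=(abs(D[:,2]-z)<4)&(abs(D[:,0]-t[0])<32)&(abs(D[:,1]-t[1])<75);R=D[m]
    if len(R)>3: print(z,len(R),R.min(0).round(),R.max(0).round(),np.polyfit(R[:,1],R[:,0],1).round(3))
```

```text
[638.50936558  89.15817226 193.59608112] 21.18767619223285 [-1.79884184e+02  2.47201387e-02  8.93246586e+01]
115 136 [610.  30. 111.] [632. 132. 119.] [-9.7000e-02  6.2304e+02]
125 202 [609.  30. 121.] [636. 128. 129.] [-1.04000e-01  6.22974e+02]
135 217 [611.  31. 131.] [633. 135. 139.] [-7.70000e-02  6.22149e+02]
150 215 [612.  31. 146.] [636. 135. 154.] [-5.1000e-02  6.2206e+02]
165 231 [614.  31. 161.] [639. 134. 169.] [-5.50000e-02  6.25003e+02]
185 237 [621.  31. 181.] [637. 140. 189.] [-3.40000e-02  6.29533e+02]
200 197 [614.  31. 196.] [639. 145. 204.] [-3.90000e-02  6.31547e+02]
225 217 [613.  31. 221.] [643.  96. 229.] [-2.56000e-01  6.49786e+02]
```

View pics/c7.png

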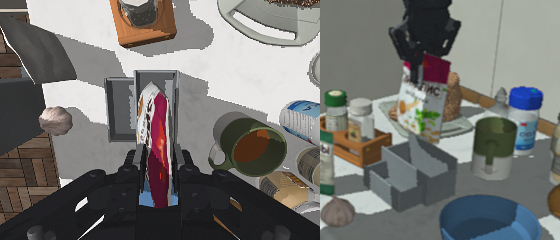

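The packet hangs over the back pocket: bottom face at x≈614, y 30–143, inside the pocket's 604–662 and 24–152. Lowering it.

Request:
carry_out --motion '[[[0,0,-0.6,0],[0,0,-1.2,0],[0,0,-1.8,0],[0,0,-2.4,0],[0,0,-3,0]]]'

```text
time_s: 15.58
tcp_pos: [637.5, 86.5, 119.8]
ee_rot: [-180.0, 0.0, 89.1]
contact_force: [-0.6, -0.1, -0.2]
opening: 21.5
finger_force: 56.5
```

Request:
carry_out --motion '[[[0,0,-0.4,0],[0,0,-0.8,0],[0,0,-1,0],[0,0,-1,0],[0,0,-1,0]]]'

```text
time_s: 16.0
tcp_pos: [638.5, 87.7, 95.6]
ee_rot: [180.0, -0.0, 89.2]
contact_force: [-0.1, -0.8, -1.2]
opening: 21.6
finger_force: 56.5
```

Run:
```python
from h import *
s=get_state();print(s["tcp_pos"],s["opening"],s["contact_force"])
g,Q=grab("scene");D=Q.reshape(-1,3);t=s["tcp_pos"]
for z in (70,95,120,135):
    m=(abs(D[:,2]-z)<5)&(abs(D[:,0]-t[0])<34)&(abs(D[:,1]-t[1])<75);R=D[m]
    if len(R)>3: print(z,len(R),R.min(0).round(),R.max(0).round())
```

```text
[638.50488734  87.7265734   95.57127203] 21.640684631526682 [-0.09308123 -0.79501694 -1.2143683 ]
70 355 [615.  20.  65.] [666. 137.  75.]
95 215 [620.  30.  90.] [641. 140. 100.]
120 227 [612.  30. 115.] [641.  94. 125.]
135 220 [612.  31. 130.] [672.  95. 140.]
```

Request:
carry_out --motion '[[[0,0,-0.15,0],[0,0,-0.15,0],[0,0,-0.15,0]]]'

```text
time_s: 16.3
tcp_pos: [638.6, 88.0, 91.7]
ee_rot: [180.0, -0.0, 89.2]
contact_force: [-1.0, 1.1, -0.3]
opening: 21.1
finger_force: 56.5
```

Request:
carry_out --motion '[[[0,0,0,0],[0,0,0,0],[0,0,0,0],[0,0,0,0],[0,0,0,0]]]' --gripper 0.4

```text
time_s: 16.72
tcp_pos: [638.6, 87.9, 91.7]
ee_rot: [180.0, -0.0, 89.2]
contact_force: [-0.1, -0.2, -0.1]
opening: 59.8
finger_force: 0.0
```

Request:
carry_out --motion '[[[0,0,0.4,0],[0,0,1.4,0],[0,0,2.8,0],[0,0,4.2,0],[0,0,5.2,0]]]'

```text
time_s: 17.13
tcp_pos: [639.2, 88.0, 225.6]
ee_rot: [179.8, -0.0, 89.2]
contact_force: [1.2, 1.3, 0.1]
opening: 60.1
finger_force: 0.0
```

Request:
carry_out --motion '[[[-1,0.6,0,1],[-2.3,1.3,0,2],[-3.5,2,0,3],[-4.8,2.8,0,4],[-6,3.6,0,4.64]]]'

```text
time_s: 17.55
tcp_pos: [486.9, 178.3, 222.4]
ee_rot: [180.0, -0.0, 112.6]
contact_force: [-0.0, 1.0, -0.5]
opening: 59.9
finger_force: 0.0
```

Request:
carry_out --motion '[[[-0.38,0.18,0,0],[-0.38,0.18,0,0],[-0.38,0.18,0,0]]]'

```text
time_s: 17.8
tcp_pos: [479.4, 182.7, 222.5]
ee_rot: [179.9, 0.0, 112.4]
contact_force: [-0.7, 0.7, 0.0]
opening: 59.7
finger_force: 0.0
```

Run:
```python
from h import *
s=get_state();print(s["tcp_pos"],s["opening"],s["ee_rot"])
f,P=grab("wrist");g,Q=grab("scene")
cv2.imwrite("pics/c8.png",cv2.cvtColor(np.hstack([f["img"][::2,::2],g["img"][100:340,200:440]]),cv2.COLOR_RGB2BGR))
D=P.reshape(-1,3);m=(D[:,2]>98)&(D[:,2]<130)&(abs(D[:,0]-478)<40)&(abs(D[:,1]-182)<50)
R=D[m];print(len(R),cv2.minAreaRect(R[:,:2].astype(np.float32)))
D=Q.reshape(-1,3)
for z in (70,95,120,135):
    m=(abs(D[:,2]-z)<5)&(abs(D[:,0]-638)<34)&(abs(D[:,1]-88)<75);R=D[m]
    if len(R)>3: print(z,len(R),R.min(0).round(),R.max(0).round())
```

```text
[479.42035192 182.67218069 222.5365946 ] 59.66813701238241 [1.79894778e+02 3.49486960e-02 1.12429489e+02]
977 ((475.8531188964844, 182.7149200439453), (7.295938014984131, 85.4959945678711), 22.826810836791992)
70 353 [614.  19.  65.] [667. 137.  75.]
95 246 [622.  30.  90.] [635. 139. 100.]
120 278 [630.  29. 115.] [639. 143. 125.]
135 259 [632.  30. 130.] [642. 142. 140.]
```

View pics/c8.png

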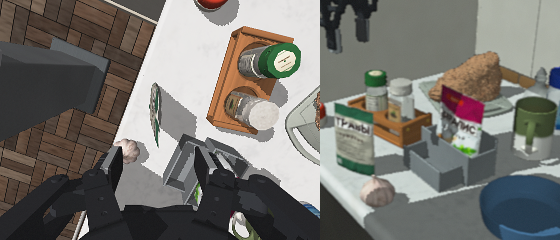

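The wide packet stands in the back pocket (top right crop (465,120)). The narrow one is lined up at 22.8°; descending onto it.

Request:
carry_out --motion '[[[0,0,-1,0],[0,0,-2.3,0],[0,0,-3.6,0],[0,0,-4.8,0],[0,0,-5.38,0]]]'

```text
time_s: 18.32
tcp_pos: [478.1, 180.7, 83.3]
ee_rot: [-179.7, 0.0, 112.3]
contact_force: [-1.1, -0.1, 0.4]
opening: 59.7
finger_force: 0.0
```

Request:
carry_out --motion '[[[0,0,0,0],[0,0,0,0]]]'

```text
time_s: 18.48
tcp_pos: [479.3, 181.6, 86.4]
ee_rot: [-179.9, 0.0, 112.3]
contact_force: [0.1, 0.7, 0.5]
opening: 59.7
finger_force: 0.0
```

Request:
carry_out --motion '[[[0,0,0,0],[0,0,0,0],[0,0,0,0],[0,0,0,0],[0,0,0,0]]]' --gripper -1

```text
time_s: 18.9
tcp_pos: [479.9, 182.7, 88.4]
ee_rot: [179.9, 0.0, 112.4]
contact_force: [-1.2, -0.2, 5.4]
opening: 10.6
finger_force: 57.6
```

Request:
carry_out --motion '[[[0,0,0,0],[0,0,0.2,0],[0,0,1,0],[0,0,2.2,0],[0,0,3.4,0]]]'

```text
time_s: 19.32
tcp_pos: [478.0, 182.2, 172.9]
ee_rot: [-179.9, -0.0, 112.4]
contact_force: [0.8, -0.5, 0.5]
opening: 10.1
finger_force: 57.1
```

Request:
carry_out --motion '[[[0.5,-0.4,0,-0.8],[1.4,-1.3,0,-1.8],[2.4,-2.2,0,-2.8],[3.4,-3.1,0,-3.8],[4.06,-3.75,0,-4.64]]]'

```text
time_s: 19.73
tcp_pos: [582.6, 87.0, 172.9]
ee_rot: [179.9, 0.0, 88.9]
contact_force: [0.7, -0.1, -0.4]
opening: 10.4
finger_force: 57.1
```

Request:
carry_out --motion '[[[0,0,0,0],[0,0,0,0],[0,0,0,0]]]'

```text
time_s: 19.98
tcp_pos: [579.8, 88.9, 172.2]
ee_rot: [-180.0, -0.0, 89.2]
contact_force: [-0.6, 0.5, -0.1]
opening: 10.5
finger_force: 57.0
```

Run:
```python
from h import *
s=get_state();print(s["tcp_pos"],s["opening"],s["ee_rot"])
f,P=grab("wrist");g,Q=grab("scene")
cv2.imwrite("pics/c9.png",cv2.cvtColor(np.hstack([f["img"][::2,::2],g["img"][80:320,200:440]]),cv2.COLOR_RGB2BGR))
D=Q.reshape(-1,3);t=s["tcp_pos"]
for z in (95,110,130,150,165,180,195):
    m=(abs(D[:,2]-z)<5)&(abs(D[:,0]-t[0])<32)&(abs(D[:,1]-t[1])<65);R=D[m]
    if len(R)>3: print(z,len(R),R.min(0).round(),R.max(0).round(),np.polyfit(R[:,1],R[:,0],1).round(3))
```

```text
[579.84793061  88.9428166  172.15352327] 10.512743956801325 [-1.79959547e+02 -2.10373616e-02  8.92496217e+01]
95 166 [561.  46.  90.] [576. 129. 100.] [-4.30000e-02  5.69864e+02]
110 178 [563.  46. 105.] [578. 130. 115.] [-4.40000e-02  5.70993e+02]
130 192 [563.  46. 125.] [579. 123. 135.] [-6.40000e-02  5.73412e+02]
150 213 [566.  46. 145.] [578. 130. 155.] [-2.60000e-02  5.73124e+02]
165 186 [571.  47. 160.] [578. 130. 170.] [1.00000e-03 5.74356e+02]
180 179 [560.  46. 175.] [580. 130. 185.] [-5.4000e-02  5.7694e+02]
195 205 [559.  46. 190.] [598. 130. 200.] [-2.09000e-01  5.90022e+02]
```

View pics/c9.png

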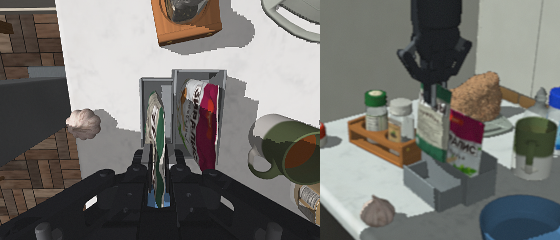

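Packet over the front pocket: face at x≈565, y 46–130, inside 554–600 and 38–140. Lowering, then a partial release.

Request:
carry_out --motion '[[[0,0,-0.6,0],[0,0,-1.3,0],[0,0,-2,0],[0,0,-2.6,0],[0,0,-2.9,0]]]'

```text
time_s: 20.5
tcp_pos: [578.5, 89.4, 97.9]
ee_rot: [-179.9, 0.0, 89.3]
contact_force: [-0.1, 0.3, -0.6]
opening: 10.1
finger_force: 57.1
```

Request:
carry_out --motion '[[[0,0,-0.1,0],[0,0,-0.2,0],[0,0,-0.25,0],[0,0,-0.25,0]]]'

```text
time_s: 20.83
tcp_pos: [580.9, 88.9, 94.0]
ee_rot: [179.9, -0.0, 89.2]
contact_force: [0.2, -0.2, -0.3]
opening: 10.2
finger_force: 57.1
```

Request:
carry_out --motion '[[[0,0,0,0],[0,0,0,0],[0,0,0,0],[0,0,0,0],[0,0,0,0]]]' --gripper -0.2

```text
time_s: 21.25
tcp_pos: [580.6, 88.6, 93.5]
ee_rot: [180.0, -0.0, 89.2]
contact_force: [-0.2, -0.4, -0.1]
opening: 34.3
finger_force: 0.0
```

Request:
carry_out --motion '[[[0,0,0.4,0],[0,0,1.2,0],[0,0,2.4,0],[0,0,3.6,0],[0,0,4.6,0]]]'

```text
time_s: 21.67
tcp_pos: [580.7, 88.7, 211.1]
ee_rot: [179.9, -0.0, 89.2]
contact_force: [0.3, 0.4, 0.7]
opening: 34.0
finger_force: 0.0
```

Run:
```python
from h import *
s=get_state();print(s["tcp_pos"],s["opening"],s["ee_rot"])
g,Q=grab("scene")
D=Q.reshape(-1,3)
for z in (50,75,95,110,120,135):
    m=(abs(D[:,2]-z)<5)&(abs(D[:,0]-579)<32)&(abs(D[:,1]-88)<65);R=D[m]
    if len(R)>3: print(z,len(R),R.min(0).round(),R.max(0).round())
```

```text
[580.7421182   88.69128586 211.10885101] 33.96846298319854 [ 1.79917829e+02 -1.48017988e-02  8.91993976e+01]
50 258 [563.  23.  45.] [608. 122.  55.]
75 193 [567.  46.  70.] [578. 127.  80.]
95 176 [573.  45.  90.] [578. 130. 100.]
110 201 [576.  47. 105.] [582. 128. 115.]
120 189 [578.  47. 115.] [585. 131. 125.]
```

Narrow packet standing in the front pocket. Last, the garlic.

Request:
carry_out --motion '[[[-0.9,-0.2,0,0],[-2.1,-0.3,0,0],[-3.4,-0.5,0,0],[-4.6,-0.7,0,0],[-5.09,-0.77,0,0]]]' --gripper 1

```text
time_s: 22.13
tcp_pos: [449.4, 68.8, 208.6]
ee_rot: [-179.9, 0.0, 89.2]
contact_force: [0.0, -0.1, 0.1]
opening: 85.3
finger_force: 0.0
```

Request:
carry_out --motion '[[[0,0,-1,0],[0,0,-2.2,0],[0,0,-3.4,0],[0,0,-4.4,0],[0,0,-5,0]]]'

```text
time_s: 22.55
tcp_pos: [451.7, 69.2, 81.4]
ee_rot: [-179.9, 0.0, 89.2]
contact_force: [-0.2, -0.5, 0.4]
opening: 85.6
finger_force: 0.0
```

Request:
carry_out --motion '[[[0,0,-0.8,0],[0,0,-1.7,0],[0,0,-2.4,0],[0,0,-2.8,0],[0,0,-3,0]]]'

```text
time_s: 22.97
tcp_pos: [452.4, 69.3, 7.4]
ee_rot: [-179.9, 0.0, 89.2]
contact_force: [0.6, 0.6, 0.4]
opening: 85.2
finger_force: 0.0
```

Request:
carry_out --motion '[[[0,0,0,0],[0,0,0,0],[0,0,0,0]]]'

```text
time_s: 23.22
tcp_pos: [454.3, 69.6, 9.3]
ee_rot: [179.9, -0.0, 89.2]
contact_force: [0.3, 0.2, -0.4]
opening: 85.3
finger_force: 0.0
```

Request:
carry_out --motion '[[[0,0,0,0],[0,0,0,0],[0,0,0,0],[0,0,0,0],[0,0,0,0]]]' --gripper -0.3

```text
time_s: 23.63
tcp_pos: [453.8, 69.5, 9.5]
ee_rot: [179.9, -0.0, 89.2]
contact_force: [-3.7, -1.0, 10.9]
opening: 51.4
finger_force: 60.5
```

Request:
carry_out --motion '[[[0,0,0.2,0],[0,0,0.9,0],[0,0,2,0],[0,0,3.2,0],[0,0,4,0]]]'

```text
time_s: 24.05
tcp_pos: [453.8, 69.5, 110.8]
ee_rot: [179.9, -0.0, 89.2]
contact_force: [0.9, 0.0, 0.4]
opening: 51.7
finger_force: 62.5
```

Request:
carry_out --motion '[[[0.3,-0.9,0,0],[0.8,-2.2,0,0],[1.5,-3.5,0,0],[2.4,-4.7,0,0],[3.4,-5.9,0,0]]]'

```text
time_s: 24.47
tcp_pos: [538.3, -79.6, 108.8]
ee_rot: [180.0, -0.0, 89.2]
contact_force: [1.1, 0.9, 0.0]
opening: 51.5
finger_force: 62.5
```

Request:
carry_out --motion '[[[1,-0.5,0,0],[2,-0.9,0,0],[2.93,-1.16,0,0],[2.93,-1.16,0,0],[2.93,-1.16,0,0]]]'

```text
time_s: 24.88
tcp_pos: [612.0, -107.5, 107.9]
ee_rot: [-180.0, -0.0, 89.2]
contact_force: [-0.3, 0.6, -0.3]
opening: 51.4
finger_force: 62.6
```

Request:
carry_out --motion '[[[0,0,-0.8,0],[0,0,-1.8,0],[0,0,-2.8,0],[0,0,-3.4,0],[0,0,-3.65,0]]]'

```text
time_s: 25.3
tcp_pos: [607.8, -106.0, 15.3]
ee_rot: [-179.7, -0.1, 89.2]
contact_force: [-22.7, 2.9, 56.6]
opening: 51.6
finger_force: 68.0
```

Request:
carry_out --motion '[[[0,0,0,0],[0,0,0,0],[0,0,0,0]]]'

```text
time_s: 25.55
tcp_pos: [611.3, -106.8, 17.8]
ee_rot: [180.0, 0.0, 89.2]
contact_force: [1.0, 0.1, 0.1]
opening: 51.2
finger_force: 63.5
```

Request:
carry_out --motion '[[[0,0,0,0],[0,0,0,0],[0,0,0,0],[0,0,0,0],[0,0,0,0]]]' --gripper 0.6

```text
time_s: 25.97
tcp_pos: [611.5, -107.1, 17.1]
ee_rot: [180.0, -0.0, 89.2]
contact_force: [0.1, -0.1, 0.2]
opening: 68.3
finger_force: 0.0
```

Request:
carry_out --motion '[[[0,0,0.4,0],[0,0,1.2,0],[0,0,2.5,0],[0,0,3.9,0],[0,0,5.2,0]]]'

```text
time_s: 26.38
tcp_pos: [611.2, -107.1, 149.3]
ee_rot: [180.0, -0.0, 89.2]
contact_force: [1.0, 0.4, -0.6]
opening: 68.2
finger_force: 0.0
```

Request:
carry_out --motion '[[[-0.8,-0.8,0.5,0],[-1.8,-1.6,1,0],[-2.8,-2.4,1.5,0],[-3.8,-3.2,2,0],[-4.4,-3.8,2,0]]]'

```text
time_s: 26.8
tcp_pos: [500.5, -203.7, 200.5]
ee_rot: [179.8, 0.1, 89.2]
contact_force: [0.1, -0.1, -0.2]
opening: 68.2
finger_force: 0.0
```

Run:
```python
from h import *
s=get_state();print(s["tcp_pos"],s["opening"],s["time_s"])
g,Q=grab("scene");f,P=grab("top")
cv2.imwrite("pics/c10.png",cv2.cvtColor(np.hstack([f["img"][130:370,150:490],g["img"][140:380,140:500]]),cv2.COLOR_RGB2BGR))
```

```text
[ 500.46215428 -203.68151111  200.51762147] 68.19463906918809 26.8
```

View pics/c10.png

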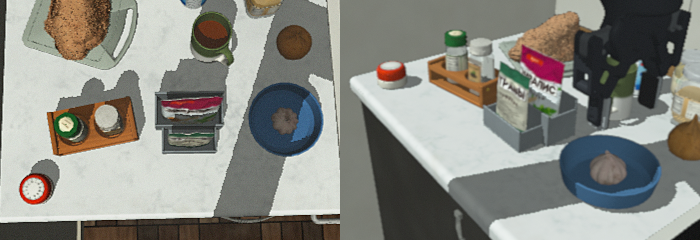

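The picture shows both jars in the rack at (70,127) and (108,121), both packets standing in the file at (190,110) and (190,138), and the garlic in the dish at (284,122). The timer and mug are where they were. I'll let things settle and hand in.

Request:
carry_out --motion '[[[0,0,0,0],[0,0,0,0],[0,0,0,0],[0,0,0,0],[0,0,0,0]]]'

```text
time_s: 27.32
tcp_pos: [501.9, -201.4, 196.7]
ee_rot: [-180.0, -0.0, 89.3]
contact_force: [-0.8, -0.6, -0.4]
opening: 68.3
finger_force: 0.0
```

```bash
python3 -c "
from workcell import bot
print(bot.sign_off())"
```

```text
the job is handed in; nothing more can be done
None
```

I handed the job in at about 27 s: in the last pictures both jars are in the rack, both packets are in their file pockets, the garlic is in the dish, the timer and mug look unmoved, and everything is released; the sign-off returned no verdict.

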